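# Read the field at the centre of a coil with a hand probe

## Task

Lift the orange-handled field probe out of its black stand and lower its steel rod straight down into the hole through the copper-wound coil, without the probe ever touching that coil or the green one, until the red ring on the rod is level with the coil's top. Hold it there upright, still and in the middle of the hole for three seconds to take the reading, and finish while still holding it. Leave both coils and the other things on the bench where they are.

Things in the scene. Friction and masses are not known exactly. Their poses are not given: they have to be found in the camera images.
- probe: field probe, about 60 g, 150 mm long, upright, rod down in the stand. Origin at the rod's lower tip, z up along the rod. Steel rod 6 mm in diameter from 0 to 90 mm above the tip, red ring on it centred 45 mm above the tip; round orange handle, 24 mm in diameter, from 90 to 150 mm. In the stand the tip is 5 mm above the bench; lift it straight up over 90 mm before it moves sideways
- probe_tip (a point): the lower end of the probe's rod (same point as the probe's origin)
- probe_grip (a point): point on the probe's axis 122 mm above the tip, near the middle of the handle: the place to grip it from above, across the 24 mm round handle, at any yaw
- probe_stand: black stand fixed to the bench: round foot 72 mm in diameter and sleeve 27 mm in diameter, 95 mm tall in all, with an upright 9 mm bore that holds the probe's rod; the handle's flat underside rests on its rim. Origin on the axis at the underside, z up
- copper_coil: loose upright coil, 800 g, 100 mm tall: white former with round foot 70 mm and top flange 62 mm in diameter, copper-coloured winding 54 mm in diameter, straight round hole 20 mm in diameter down the middle from top to bottom; two brass pins 8 mm high on the top flange. Origin on the axis at the underside, z up. For the reading the rod's tip is 45 mm below the top
- copper_coil_mouth (a point): centre of the hole at the top face of the copper coil, 100 mm above the bench
- green_coil: loose coil of the same shape and size with a green winding; not to be used or moved. Origin on the axis at the underside
- pen: pen lying on the bench, 146 mm long, to be left alone. Origin at its middle, underside
- side_cutters: side cutters with orange handles lying on the bench, 52x106x12 mm, to be left alone. Origin at the middle, underside
- tape_roll: black roll of tape lying flat, 66 mm in diameter, 19 mm high, to be left alone. Origin at the centre, underside
Things that resemble listed ones, but are neither listed nor needed, are in the scene too. What is shaped like the copper_coil but turquoise is not meant. Leave any white look-alike of the probe alone.

How it is judged:
On the way, in this order (a step that is already met when the one before it is completed fails the run):
1. the probe is held in the gripper with its rod wholly out of the stand (height (world z) of probe_tip above 0.097 m and contact force between the fingers and probe above 1 N and angle between probe's own z axis and vertical below 0.3 rad), for 0.1 s.
2. the rod is held in the middle of the copper coil's hole with the red ring level with the top, upright and still, for 2 s without a break (horizontal distance between probe_tip and copper_coil_mouth below 0.004 m and z of probe_tip in the frame of copper_coil between 0.047 and 0.063 m and angle between probe's own z axis and vertical below 0.07 rad and linear speed of probe below 0.02 m/s and contact force between the fingers and probe above 1 N), for 2 s.
At the end, for the whole second after the job is handed in: Gripper holds the probe, still (under 20 mm/s), upright within 0.07 rad, not touching the copper coil, rod tip within 4 mm of that coil's axis, red ring level with its top within 8 mm; both coils, pen, side cutters and tape within 15 mm of their starts (all of step 2 and contact force between probe and copper_coil below 0.1 N and distance of each of copper_coil, green_coil, pen, side_cutters, tape_roll from where it was at the start of the episode below 0.015 m); the arm keeps its last pose, push and grip.
It fails at once if the probe touches the copper coil (contact force between probe and copper_coil above 0.2 N).
It fails at once if the probe touches the green coil (contact force between probe and green_coil above 0.2 N).
It fails at once if a coil or another thing on the bench is moved 15 mm or more (distance of any of copper_coil, green_coil, pen, side_cutters, tape_roll from where it was at the start of the episode above 0.015 m).
It also fails if it takes over 43 s, if anything falls off the work surface, if the arm or the gripper's body presses on something with over 40 N, if the wrist force passes 120 N, or if a joint passes its speed limit or range.

## Robot

A 6-joint arm with a two-finger parallel gripper is mounted at the origin on a cart in front of the work surface, level with it; the furniture and walls round the work are solid. World frame = base frame: x ahead of the robot, y to its left, z up, the work surface at z = 0. Lengths are in m, angles in rad, forces in N, time in s.
With the tool pointing down it reaches from about 0.35 to 0.775 m from the base axis. Payload 5.5 kg.
Tool frame: the origin (TCP) lies midway between the tips of the shut fingers; the grasp point (between the pads) lies 19 mm behind it; z points along the fingers, x is the direction in which the jaws open and shut, and the axes are right-handed (so a half turn about z gives the same grasp; the last joint's range is limited). The gripper opens to 85 mm and grips with 20 to 120 N. Pads are 22 mm wide; open, the fingers measure 114 mm over their backs; the gripper's body (76 mm by 85 mm) begins 54 mm behind the grasp point. The pads swing forward as they close: fully open they stand 13 mm farther back than shut.
Start: joints at [1.002, 0.313, 0.046, 1.304, 0, 1.431], TCP at [0.239, 0.523, 0.231] pointing down, gripper open.
Joint ranges: [-2.76, 2.76], [-0.86, 1.69], [-1.03, 1.26], [-2.2, 2.34], [-1.47, 1.5], [-3.14, 3.14]. Speed limits (rad/s): [2.57, 2.57, 3.14, 3.14, 3.14, 3.14].

## Interface

Orientations are given as a 3x3 rotation matrix whose columns are the frame's x, y, z axes.
In Python, from rig import readout, capture, camera_model, workorder gives the robot as it stands. The module is installed in compiled form; this text tells all that it offers.
- The arm moves only by the tool drive_tool, never from a script. Its argument "targets" is a list of rows, each an object of numbers: "x", "y", "z": the shift along the tool's x, y, z in cm; "ax", "ay", "az": the turn, a rotation vector about the tool's x, y, z in degrees; "jaw": the opening in per cent of the stroke, from 0 (shut) to 100 (fully open). A call has 1 to 5 rows; each row shifts and turns the pose as measured when the row begins, along the tool's axes as they then stand; what a row does not reach is not made up. A row lasts 1/10 s, in which the tool goes at most 50 mm and 8.59 degrees, less where a joint would pass 70% of its speed; a pose out of reach is approached as far as the arm can. A call with a gripper value outside its range is refused whole. The fingers move at their own pace and stop on an object; "force" is the grip in N (left out, the last holds). Time passes only in rows, so rows that do not move let the fingers close. It gives the time, the measured TCP pose, the force and the opening at its end, in the units of the state.
- readout.state(): the state, without advancing time (a new reading comes with each control period).
- capture(name): name is "scene" or "top" or "wrist"; returns (picture, depth): 400x640x3 uint8, red, green, blue; 400x640 float32, m along the optical axis (not along the pixel's ray), 0 where there is no reading.
- camera_model(name): a dict with "fov_y" (degrees; the focal length in pixels is half the picture's height over the tangent of half this angle, whatever the lens; pixels are square), "cx", "cy" (the principal point, pixels), "R" (3x3) and "t" (3): a world point X has camera coordinates R X + t. Camera axes: x right, y down, z forward; pixel columns grow to the right and rows downward; lengths in m; the calibration is good to about 2 mm. A picture is of the moment at which its call begins: read the wrist's pose just before it. camera_model takes no time and is no camera call; for the wrist camera it gives the pose at the moment of the call.
- workorder.job_done(): hands the job in, once; it reports no verdict.
The state is a dict: "time": time; "joints": joint angles; "qd": joint speeds; "joint_torque": joint torques, N m; "position": TCP position; "eef_rot": TCP orientation; "ft_force": force on the tool from outside, world axes, zero at the start; "wrist_torque": the same for the moment, N m; "width": finger opening in m.
Only numpy, scipy, OpenCV 4.12 (cv2) and the standard library are available. Lean on these libraries where they do the work, as an engineer would, in place of code of your own. Each camera call takes 0.05 s, during which the arm holds its last target.

## Working session

There is one attempt and no reset: what is moved stays moved. The work goes in short steps, Python scripts to look and compute and a tool call to move; the robot and the scene stay as the last step left them, time stands still between calls to the robot, and variables do not carry over. Pictures are saved under pics/ and viewed, and the job is handed in when it is done.

Besides the shell and the picture viewer there is one more tool, called in YAML: its name, and indented under it one key for each argument. drive_tool: Moves the arm, as the interface text tells. Its arguments: {"type":"object","properties":{"targets":{"type":"array"},"force":{"type":"number"}},"required":["targets"]}

```bash
mkdir -p pics
cat > h.py <<'E'
import numpy as np, cv2
from rig import readout, capture, camera_model, workorder
def K(n):
    m=camera_model(n); f=200/np.tan(np.radians(m["fov_y"])/2); return f,m["cx"],m["cy"],np.array(m["R"]),np.array(m["t"])
def unproj(m,u,v,d):
    f,cx,cy,R,t=m; c=np.stack([(u-cx)/f*d,(v-cy)/f*d,d],-1); return (c-t)@R
def onplane(m,u,v,z):
    f,cx,cy,R,t=m; o=-R.T@t; r=R.T@np.array([(u-cx)/f,(v-cy)/f,1.]); return o+r*(z-o[2])/r[2]
def proj(m,X):
    f,cx,cy,R,t=m; c=R@np.array(X)+t; return c[0]/c[2]*f+cx,c[1]/c[2]*f+cy
E
python3 - <<'E'
from h import *
s=readout.state(); print(s)
for n in ["scene","top","wrist"]:
    m=K(n); p,d=capture(n); np.savez("%s0.npz"%n,p=p,d=d,f=m[0],cx=m[1],cy=m[2],R=m[3],t=m[4])
    cv2.imwrite("pics/%s0.png"%n,p[...,::-1]); print(n,m, camera_model(n).keys())
E
```

```text
{'time': 0.0, 'joints': array([ 1.00240647e+00,  3.14018306e-01,  4.49701465e-02,  1.30362472e+00,
       -3.04534424e-06,  1.43117876e+00]), 'qd': array([-0.0009329 ,  0.00032341, -0.00056565,  0.00026383,  0.00051778,
       -0.00025977]), 'joint_torque': array([-1.55222642e-03, -4.80629075e+01,  2.98530936e+01,  1.95634807e-02,
       -1.86941038e-04, -2.16166762e-05]), 'position': array([0.23879155, 0.52249268, 0.2303951 ]), 'eef_rot': array([[ 4.15753605e-01,  9.09476731e-01, -1.00753620e-03],
       [ 9.09475390e-01, -4.15754746e-01, -1.58313904e-03],
       [-1.85871608e-03, -2.58133618e-04, -9.99998239e-01]]), 'ft_force': array([0.65929305, 0.21708313, 0.55019812]), 'wrist_torque': array([-0.00830542,  0.00568225, -0.02543514]), 'width': 0.0856905929100777}
scene (np.float64(475.7914450127979), 325.22149787268745, 205.1975362469092, array([[-0.93546247,  0.35333011,  0.0082341 ],
       [ 0.13284644,  0.37311737, -0.91822397],
       [-0.32750846, -0.85787019, -0.39597594]]), array([0.42757081, 0.04137594, 1.51467367])) dict_keys(['fov_y', 'cx', 'cy', 'R', 't'])
top (np.float64(421.3320322070838), 318.6760007548177, 199.55482008499774, array([[-2.44303371e-03, -9.99996832e-01,  6.06012776e-04],
       [-9.96016977e-01,  2.37929543e-03, -8.91320386e-02],
       [ 8.91303144e-02, -8.21351588e-04, -9.96019635e-01]]), array([0.02021197, 0.46329185, 1.31504773])) dict_keys(['fov_y', 'cx', 'cy', 'R', 't'])
wrist (np.float64(322.15853123474176), 322.05312169585375, 203.79100987240813, array([[ 0.41600258,  0.90936101, -0.00209812],
       [ 0.87192065, -0.39821748,  0.28491616],
       [ 0.25825614, -0.12035525, -0.95855014]]), array([-0.57430905, -0.03594304,  0.3799793 ])) dict_keys(['fov_y', 'cx', 'cy', 'R', 't'])
```

View pics/scene0.png

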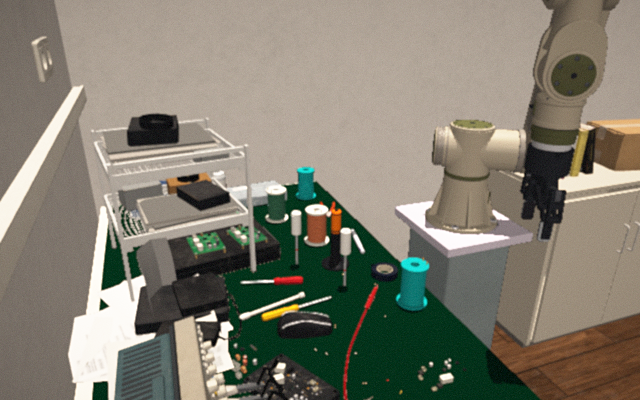

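View pics/top0.png

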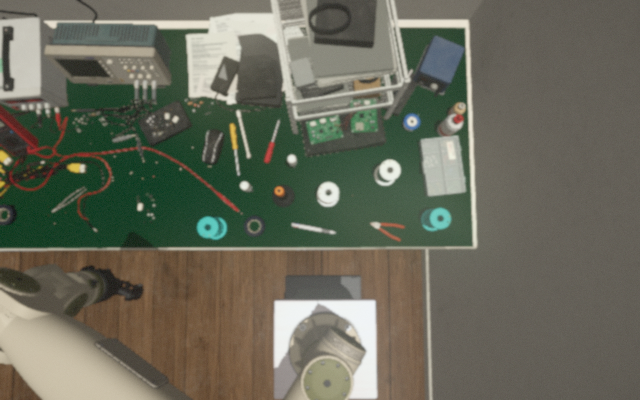

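View pics/wrist0.png

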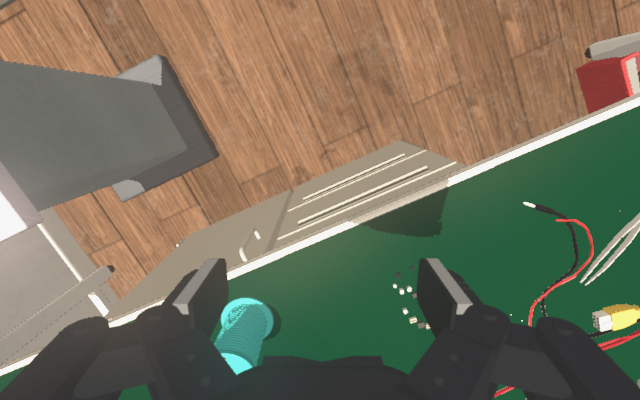

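The top view shows the orange probe at about (281,190), the copper coil at about (328,194) and the green coil at about (388,172). White look-alikes stand at (245,186) and (291,159). Next I measure their positions.

Run:
```python
from h import *
z=np.load("top0.npz"); p,d=z["p"],z["d"]; m=(float(z["f"]),float(z["cx"]),float(z["cy"]),z["R"],z["t"])
vv,uu=np.mgrid[0:400,0:640]; X=unproj(m,uu,vv,d)
def box(n,u0,u1,v0,v1,zl,zh,col=None):
    s=np.zeros_like(d,bool); s[v0:v1,u0:u1]=1; s&=(X[...,2]>zl)&(X[...,2]<zh)&(d>0)
    if col is not None: s&=col
    q=X[s]; print(n,len(q),q.mean(0).round(4),(q.min(0)[:2]/2+q.max(0)[:2]/2).round(4),np.ptp(q,0).round(3), 'uv',uu[s].mean(),vv[s].mean())
hsv=cv2.cvtColor(p,cv2.COLOR_RGB2HSV)
org=(hsv[...,0]<18)&(hsv[...,1]>130)&(hsv[...,2]>100)
box("probe",265,297,178,206,.13,.18)
box("probeorg",265,297,178,206,.1,.18,org)
box("copper",312,345,178,212,.09,.115)
box("green",372,405,155,190,.09,.115)
box("whiteA",235,256,175,198,.12,.2); box("whiteB",280,302,150,170,.12,.2)
c=p[130:250,220:420]; cv2.imwrite("pics/topc0.png",cv2.resize(c,(800,480),interpolation=cv2.INTER_CUBIC)[...,::-1])
z=np.load("scene0.npz"); c=z["p"][170:300,250:420]; cv2.imwrite("pics/scc0.png",cv2.resize(c,(785,600),interpolation=cv2.INTER_CUBIC)[...,::-1])
```

```text
probe 62 [0.4767 0.1324 0.1538] [0.4769 0.133 ] [0.022 0.022 0.029] uv 279.03225806451616 190.82258064516128
probeorg 72 [0.4761 0.1318 0.1473] [0.4771 0.133 ] [0.022 0.022 0.061] uv 279.4583333333333 191.29166666666666
copper 306 [ 0.4787 -0.0083  0.101 ] [ 0.4789 -0.0088] [0.061 0.06  0.017] uv 327.8562091503268 192.02941176470588
green 303 [ 0.5458 -0.193   0.1007] [ 0.5465 -0.1925] [0.059 0.06  0.02 ] uv 389.3333333333333 169.62706270627064
whiteA 70 [0.4922 0.2321 0.1472] [0.4938 0.2335] [0.024 0.024 0.037] uv 244.61428571428573 185.81428571428572
whiteB 70 [0.5694 0.098  0.1464] [0.5706 0.099 ] [0.023 0.023 0.036] uv 291.35714285714283 159.25714285714287
```

View pics/topc0.png

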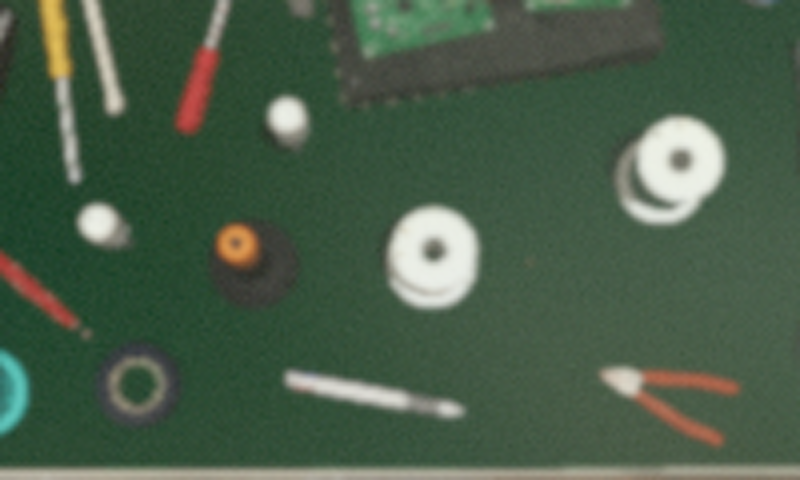

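View pics/scc0.png

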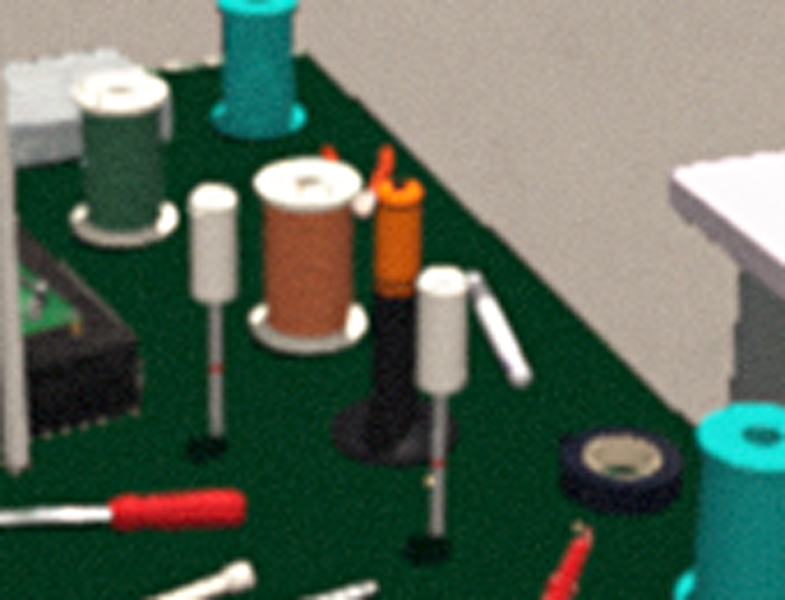

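drive_tool:
  targets:
    - {"x": -2.5, "y": 3.7, "z": -0.5, "jaw": 100}
    - {"x": -2.5, "y": 3.7, "z": -0.5}
    - {"x": -2.5, "y": 3.7, "z": 0}
    - {"x": -2.5, "y": 3.7, "z": 0}
    - {"x": -2.5, "y": 3.7, "z": 0}
  force: 40

```text
invalid input at $.targets[0]: expected keys x, y, z, ax, ay, az, jaw
```

drive_tool:
  targets:
    - {"x": -2.5, "y": 3.7, "z": -0.5, "ax": 0, "ay": 0, "az": 0, "jaw": 100}
    - {"x": -2.5, "y": 3.7, "z": -0.5, "ax": 0, "ay": 0, "az": 0, "jaw": 100}
    - {"x": -2.5, "y": 3.7, "z": 0, "ax": 0, "ay": 0, "az": 0, "jaw": 100}
    - {"x": -2.5, "y": 3.7, "z": 0, "ax": 0, "ay": 0, "az": 0, "jaw": 100}
    - {"x": -2.5, "y": 3.7, "z": 0, "ax": 0, "ay": 0, "az": 0, "jaw": 100}
  force: 40

```text
time: 0.65
position: [0.3557, 0.3306, 0.2383]
eef_rot: [[0.405, 0.914, -0.003], [0.914, -0.405, -0.002], [-0.003, -0.002, -1.0]]
ft_force: [0.4, 1.1, -0.1]
width: 0.0857
```

drive_tool:
  targets:
    - {"x": -2.8, "y": 4.0, "z": 0, "ax": 0, "ay": 0, "az": 0, "jaw": 100}
    - {"x": -2.8, "y": 4.0, "z": 0, "ax": 0, "ay": 0, "az": 0, "jaw": 100}
    - {"x": -2.8, "y": 4.0, "z": 0, "ax": 0, "ay": 0, "az": 0, "jaw": 100}
    - {"x": -2.8, "y": 4.0, "z": 0, "ax": 0, "ay": 0, "az": 0, "jaw": 100}
    - {"x": 0, "y": 0, "z": 0, "ax": 0, "ay": 0, "az": 0, "jaw": 100}

```text
time: 1.15
position: [0.4605, 0.1537, 0.2376]
eef_rot: [[0.41, 0.912, -0.002], [0.912, -0.41, -0.003], [-0.004, -0.0, -1.0]]
ft_force: [-0.5, 1.1, 0.3]
width: 0.0853
```

```bash
cat > look.py <<'E'
import sys
from h import *
i=sys.argv[1]; n=sys.argv[2]
s=readout.state(); m=K(n); p,d=capture(n)
np.savez("%s%s.npz"%(n,i),p=p,d=d,f=m[0],cx=m[1],cy=m[2],R=m[3],t=m[4],pos=s["position"],rot=s["eef_rot"])
cv2.imwrite("pics/%s%s.png"%(n,i),p[...,::-1]); print(s["time"],s["position"],s["eef_rot"].round(4).tolist(),s["width"],s["ft_force"].round(2))
E
python3 look.py 1 wrist
```

```text
1.15 [0.46054125 0.15368086 0.23763013] [[0.4099, 0.9121, -0.0017], [0.9121, -0.4099, -0.0033], [-0.0037, -0.0002, -1.0]] 0.08532222090900865 [-0.5   1.14  0.27]
```

View pics/wrist1.png

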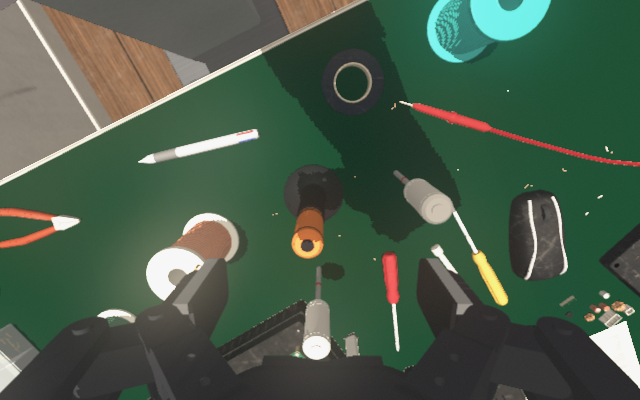

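The wrist view shows the probe's handle top at about (307,244), the copper coil's hole at about (178,277), and the fingers clear of both.

```bash
cat > m1.py <<'E'
from h import *
def load(f):
    z=np.load(f); return z["p"],z["d"],(float(z["f"]),float(z["cx"]),float(z["cy"]),z["R"],z["t"]),z
E
python3 - <<'E'
from m1 import *
p,d,m,z=load("wrist1.npz")
hsv=cv2.cvtColor(p,cv2.COLOR_RGB2HSV)
org=((hsv[...,0]<22)&(hsv[...,1]>120)&(hsv[...,2]>60)).astype(np.uint8); org[:, :270]=0; org[:,345:]=0
vv,uu=np.mgrid[0:400,0:640]; X=unproj(m,uu,vv,d)
top=(org>0)&(X[...,2]>.147)&(d>0)
print(top.sum(),np.median(X[top],0),X[top].min(0),X[top].max(0))
c=max(cv2.findContours(top.astype(np.uint8),cv2.RETR_EXTERNAL,cv2.CHAIN_APPROX_NONE)[0],key=len)
e=cv2.fitEllipse(c);print(e, onplane(m,*e[0],.155))
cop=(X[...,2]>.094)&(X[...,2]<.106)&(uu>130)&(uu<230)&(vv>220)&(vv<310)&(hsv[...,1]<80)
q=X[cop]; print(len(q),np.median(q,0))
c=max(cv2.findContours(cop.astype(np.uint8),cv2.RETR_EXTERNAL,cv2.CHAIN_APPROX_NONE)[0],key=len)
print(cv2.fitEllipse(c),onplane(m,*cv2.fitEllipse(c)[0],.1))
print("hole",onplane(m,178,277,.1))
im=cv2.resize(p[200:320,120:340],None,fx=3.6,fy=3.6,interpolation=cv2.INTER_CUBIC);cv2.imwrite("pics/w1c.png",im[...,::-1])
E
```

```text
550 [0.47475822 0.13612656 0.15423415] [0.46685071 0.12079939 0.14712523] [0.49084364 0.1450053  0.15726001]
((307.6007080078125, 241.65121459960938), (30.77958106994629, 31.00395393371582), 40.4971809387207) [0.47727907 0.13408437 0.155     ]
1663 [ 0.46743352 -0.013086    0.10012472]
((171.4267578125, 268.13714599609375), (40.04060745239258, 61.420860290527344), 51.16898727416992) [ 0.46894121 -0.01021538  0.1       ]
hole [ 0.47979115 -0.00945045  0.1       ]
```

View pics/w1c.png

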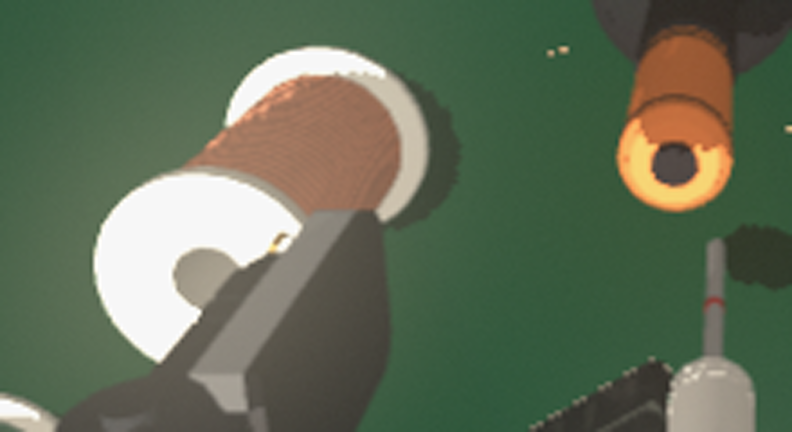

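Run:
```python
from m1 import *
p,d,m,z=load("wrist1.npz")
t=onplane(m,307.3,245,.155);print(t)
R=z["rot"];print(((np.array([t[0],t[1],.108])-z["pos"])@R)*100)
```

```text
[0.47967728 0.13271701 0.155     ]
[-1.07957     2.60763139 12.96654138]
```

drive_tool:
  targets:
    - {"x": -1.1, "y": 2.5, "z": 0, "ax": 0, "ay": 0, "az": 0, "jaw": 100}
    - {"x": 0, "y": 0, "z": 3, "ax": 0, "ay": 0, "az": 0, "jaw": 100}
    - {"x": 0, "y": 0, "z": 3, "ax": 0, "ay": 0, "az": 0, "jaw": 100}
    - {"x": 0, "y": 0, "z": 0, "ax": 0, "ay": 0, "az": 0, "jaw": 100}

```text
time: 1.6
position: [0.4763, 0.1376, 0.1765]
eef_rot: [[0.406, 0.914, -0.003], [0.914, -0.406, -0.0], [-0.001, -0.003, -1.0]]
ft_force: [-0.9, -0.4, 0.7]
width: 0.0856
```

```bash
python3 look.py 2 wrist
```

```text
1.6 [0.47625474 0.1375574  0.17654146] [[0.4065, 0.9137, -0.0032], [0.9137, -0.4065, -0.0002], [-0.0015, -0.0029, -1.0]] 0.08559245250559612 [-0.91 -0.41  0.65]
```

View pics/wrist2.png

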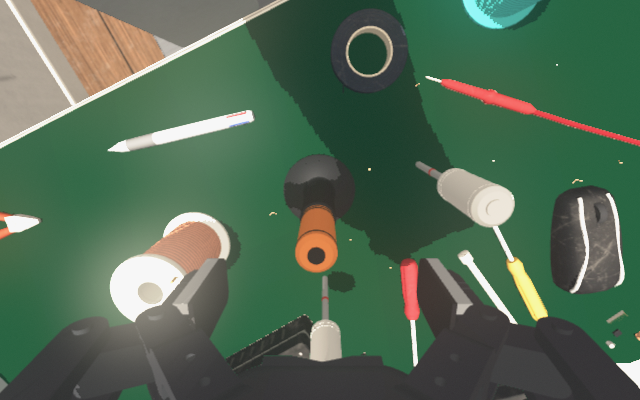

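The probe's top dot is at (316,255) and the copper coil's hole centre is at about (149,292). The probe stands clear between the open fingers.

Run:
```python
from m1 import *
p,d,m,z=load("wrist2.npz")
R=z["rot"]
for uv in [(316,255),(316,253.5)]:
    t=onplane(m,*uv,.155);print(t,((np.array([t[0],t[1],.108])-z["pos"])@R)*100)
print(onplane(m,149.5,292.5,.1))
```

```text
[0.47952468 0.13262578 0.155     ] [-0.30747331  0.51879159  6.85315754]
[0.47869095 0.13300226 0.155     ] [-0.30696622  0.42731428  6.85341795]
[ 0.47954777 -0.00996565  0.1       ]
```

drive_tool:
  targets:
    - {"x": -0.4, "y": 0.5, "z": 2, "ax": 0, "ay": 0, "az": 0, "jaw": 100}
    - {"x": 0, "y": 0, "z": 2, "ax": 0, "ay": 0, "az": 0, "jaw": 100}
    - {"x": 0, "y": 0, "z": 2, "ax": 0, "ay": 0, "az": 0, "jaw": 100}
    - {"x": 0, "y": 0, "z": 0.8, "ax": 0, "ay": 0, "az": 0, "jaw": 100}
    - {"x": 0, "y": 0, "z": 0, "ax": 0, "ay": 0, "az": 0, "jaw": 100}

```text
time: 2.15
position: [0.4826, 0.1376, 0.1168]
eef_rot: [[0.399, 0.917, 0.008], [0.917, -0.399, 0.002], [0.005, 0.007, -1.0]]
ft_force: [-0.1, 0.6, 0.4]
width: 0.0854
```

drive_tool:
  targets:
    - {"x": -0.6, "y": -0.2, "z": 0.9, "ax": 0.37, "ay": -0.29, "az": 0, "jaw": 100}
    - {"x": 0, "y": 0, "z": 0, "ax": 0, "ay": 0, "az": 0, "jaw": 100}

```text
time: 2.35
position: [0.4793, 0.1336, 0.1096]
eef_rot: [[0.397, 0.918, 0.003], [0.918, -0.397, 0.0], [0.002, 0.002, -1.0]]
ft_force: [0.4, 0.3, -0.8]
width: 0.0858
```

drive_tool:
  targets:
    - {"x": -0.1, "y": 0, "z": 0.1, "ax": 0.1, "ay": -0.1, "az": 0, "jaw": 45}
    - {"x": 0, "y": 0, "z": 0, "ax": 0, "ay": 0, "az": 0, "jaw": 45}
    - {"x": 0, "y": 0, "z": 0, "ax": 0, "ay": 0, "az": 0, "jaw": 45}

```text
time: 2.65
position: [0.48, 0.1326, 0.1103]
eef_rot: [[0.398, 0.918, 0.003], [0.918, -0.398, -0.0], [0.001, 0.003, -1.0]]
ft_force: [0.1, 0.2, -0.2]
width: 0.0439
```

```bash
python3 look.py 3 wrist
```

```text
2.65 [0.47999118 0.13257886 0.11026228] [[0.3976, 0.9175, 0.0032], [0.9175, -0.3976, -0.0001], [0.0011, 0.003, -1.0]] 0.04385295768292806 [ 0.11  0.18 -0.24]
```

View pics/wrist3.png

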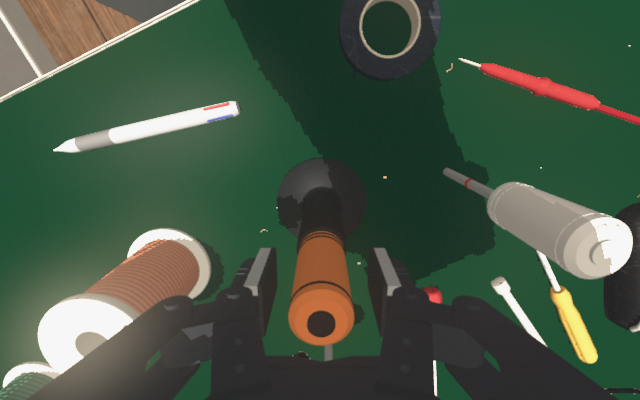

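The handle top at (321,322) is centred between the fingers, whose inner edges are at about x=275 and 370. I close.

drive_tool:
  targets:
    - {"x": 0, "y": -0.05, "z": 0.2, "ax": 0.1, "ay": -0.1, "az": 0, "jaw": 10}
    - {"x": 0, "y": 0, "z": 0, "ax": 0, "ay": 0, "az": 0, "jaw": 10}
    - {"x": 0, "y": 0, "z": 0, "ax": 0, "ay": 0, "az": 0, "jaw": 10}
    - {"x": 0, "y": 0, "z": 0, "ax": 0, "ay": 0, "az": 0, "jaw": 10}
  force: 50

```text
time: 3.1
position: [0.48, 0.1327, 0.1086]
eef_rot: [[0.398, 0.917, 0.002], [0.917, -0.398, -0.001], [-0.0, 0.002, -1.0]]
ft_force: [-0.8, -0.0, 2.3]
width: 0.0229
```

```bash
python3 look.py 4 wrist
```

```text
3.1 [0.47995025 0.13271835 0.10855675] [[0.3979, 0.9174, 0.0017], [0.9174, -0.3979, -0.0011], [-0.0003, 0.0019, -1.0]] 0.022937886926666665 [-0.8  -0.04  2.33]
```

drive_tool:
  targets:
    - {"x": 0, "y": 0, "z": -0.6, "ax": 0, "ay": 0, "az": 0, "jaw": 10}
    - {"x": 0, "y": 0, "z": -0.8, "ax": 0, "ay": 0, "az": 0, "jaw": 10}
    - {"x": 0, "y": 0, "z": -0.8, "ax": 0, "ay": 0, "az": 0, "jaw": 10}

```text
time: 3.45
position: [0.4787, 0.1327, 0.1307]
eef_rot: [[0.398, 0.917, -0.002], [0.917, -0.398, -0.001], [-0.002, -0.001, -1.0]]
ft_force: [-0.4, -0.4, -0.4]
width: 0.023
```

drive_tool:
  targets:
    - {"x": 0.05, "y": 0.1, "z": -0.9, "ax": -0.1, "ay": 0.05, "az": 0, "jaw": 10}
    - {"x": 0, "y": 0, "z": -0.9, "ax": 0, "ay": 0, "az": 0, "jaw": 10}
    - {"x": 0, "y": 0.05, "z": -0.9, "ax": -0.1, "ay": 0, "az": 0, "jaw": 10}

```text
time: 3.75
position: [0.4807, 0.1326, 0.1608]
eef_rot: [[0.398, 0.917, 0.003], [0.917, -0.398, -0.002], [-0.0, 0.004, -1.0]]
ft_force: [-0.4, 0.6, -0.0]
width: 0.0231
```

drive_tool:
  targets:
    - {"x": -0.05, "y": -0.05, "z": -0.9, "ax": 0.05, "ay": 0, "az": 0, "jaw": 10}
    - {"x": 0, "y": 0, "z": -0.9, "ax": 0, "ay": 0, "az": 0, "jaw": 10}
    - {"x": 0, "y": 0, "z": -0.9, "ax": 0, "ay": 0, "az": 0, "jaw": 10}

```text
time: 4.05
position: [0.4802, 0.1324, 0.1909]
eef_rot: [[0.398, 0.917, 0.004], [0.917, -0.398, -0.001], [0.0, 0.004, -1.0]]
ft_force: [0.1, -0.9, -0.6]
width: 0.0226
```

drive_tool:
  targets:
    - {"x": 0, "y": 0, "z": -0.9, "ax": 0.05, "ay": 0, "az": 0, "jaw": 10}
    - {"x": 0, "y": 0, "z": -1.2, "ax": 0.1, "ay": 0, "az": 0, "jaw": 10}
    - {"x": 0, "y": 0, "z": -1.2, "ax": 0, "ay": 0, "az": 0, "jaw": 10}
    - {"x": 0, "y": 0, "z": -1.2, "ax": 0, "ay": 0, "az": 0, "jaw": 10}
    - {"x": 0, "y": 0, "z": 0, "ax": 0, "ay": 0, "az": 0, "jaw": 10}

```text
time: 4.55
position: [0.4805, 0.1325, 0.241]
eef_rot: [[0.398, 0.917, 0.003], [0.917, -0.398, 0.0], [0.001, 0.003, -1.0]]
ft_force: [0.9, -0.7, -0.6]
width: 0.0228
```

```bash
python3 look.py 5 wrist; python3 look.py 5 scene
python3 - <<'E'
from m1 import *
p=load("scene5.npz")[0][100:300,240:440]; cv2.imwrite("pics/sc5c.png",cv2.resize(p,(600,600),interpolation=cv2.INTER_CUBIC)[...,::-1])
E
```

```text
4.55 [0.4805335  0.1324532  0.24097294] [[0.3978, 0.9175, 0.0033], [0.9175, -0.3978, 0.0001], [0.0014, 0.0031, -1.0]] 0.022814978660566688 [ 0.86 -0.7  -0.58]
4.6 [0.48016656 0.1324005  0.24005909] [[0.3979, 0.9174, 0.0022], [0.9174, -0.3979, -0.0001], [0.0008, 0.002, -1.0]] 0.023036812745553904 [-0.39 -0.22 -1.14]
```

View pics/wrist5.png

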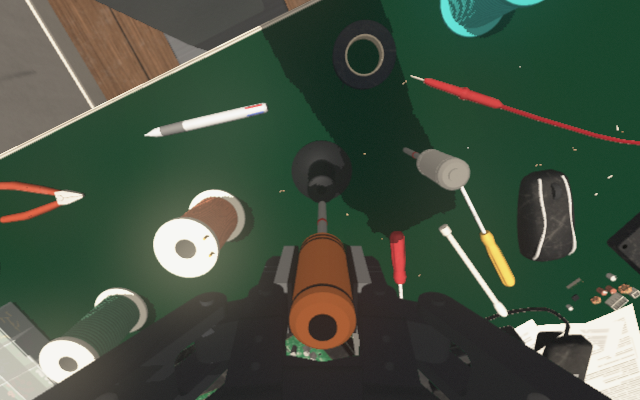

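View pics/sc5c.png

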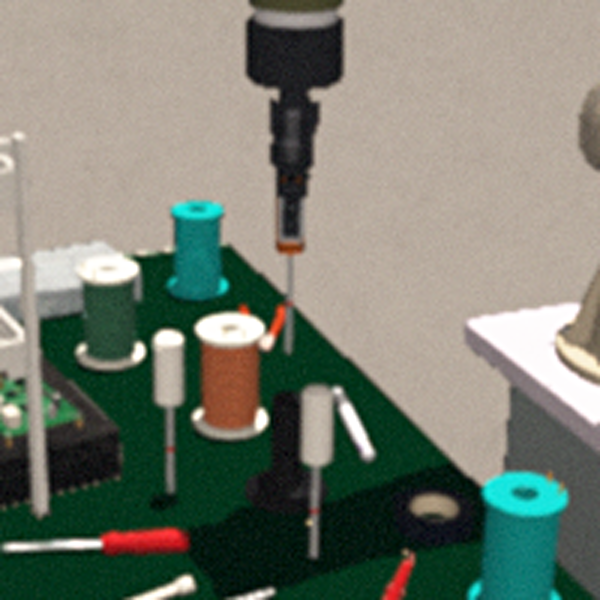

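The probe is out of the stand, and the coil's top is fully visible in the wrist view at about (184,249). I measure the rod tip and the hole in this same view.

Run:
```python
from m1 import *
p,d,m,z=load("wrist5.npz"); pos,R=z["pos"],z["rot"]
print("pred tip px",proj(m,pos+R@[0,0,.1036]), "hand underside",proj(m,pos+R@[0,0,.0136]),"handle top",proj(m,pos+R@[0,0,-.0464]))
im=np.hstack([cv2.resize(p[170:290,270:370],None,fx=4.8,fy=4.8,interpolation=cv2.INTER_NEAREST),cv2.resize(p[195:290,145:210],(300,438),interpolation=cv2.INTER_NEAREST)[:576] if 0 else np.zeros((576,1,3),np.uint8)])
cv2.imwrite("pics/w5tip.png",im[...,::-1])
cv2.imwrite("pics/w5coil.png",cv2.resize(p[200:290,140:250],None,fx=6,fy=6,interpolation=cv2.INTER_NEAREST)[...,::-1])
hsv=cv2.cvtColor(p,cv2.COLOR_RGB2HSV)
w=((hsv[...,1]<70)&(hsv[...,2]>190)).astype(np.uint8); w[:,:145]=0;w[:,225:]=0;w[:205]=0;w[285:]=0
vv,uu=np.mgrid[0:400,0:640]; X=unproj(m,uu,vv,d)
w&=((X[...,2]>.09)).astype(np.uint8)
cs,h=cv2.findContours(w,cv2.RETR_CCOMP,cv2.CHAIN_APPROX_NONE)
for c in cs:
    if len(c)>25:
        c2=cv2.convexHull(c) if cv2.contourArea(c)>1500 else c
        P=np.array([onplane(m,u,v,.1)[:2] for u,v in c.reshape(-1,2)])
        (xc,yc),r=cv2.minEnclosingCircle((P*1000).astype(np.float32))
        A=np.c_[2*P,np.ones(len(P))]; s=np.linalg.lstsq(A,(P**2).sum(1),rcond=None)[0]
        e=cv2.fitEllipse(c);print(len(c),cv2.contourArea(c),e,onplane(m,*e[0],.1),"minenc",xc,yc,r,"lsq",s[:2])
```

```text
pred tip px (np.float64(321.7747113105231), np.float64(204.23169042707863)) hand underside (np.float64(321.5512701427384), np.float64(252.83445544963996)) handle top (np.float64(321.21337742097387), np.float64(326.3326416682713))
173 2864.5 ((185.54800415039062, 247.34803771972656), (55.84257888793945, 65.32884979248047), 117.2364273071289) [ 0.47885153 -0.00886354  0.1       ] minenc 479.63201904296875 -9.22235107421875 30.718997955322266 lsq [ 0.47963584 -0.00919736]
58 340.0 ((185.5704803466797, 248.1911163330078), (19.724878311157227, 22.192344665527344), 109.83590698242188) [ 0.47962414 -0.00929227  0.1       ] minenc 479.7770690917969 -9.497603416442871 11.10663890838623 lsq [ 0.47971751 -0.00934605]
```

View pics/w5tip.png

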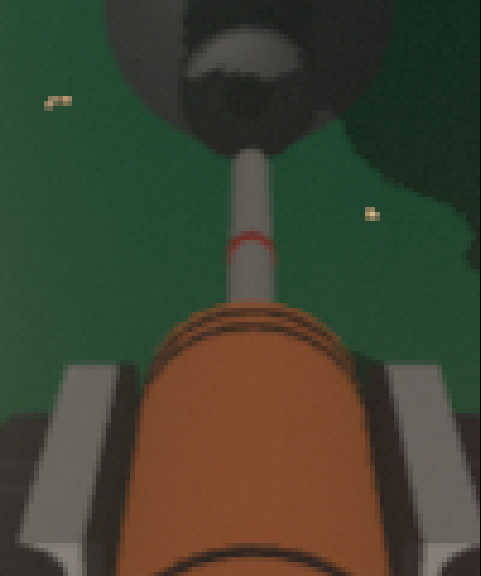

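View pics/w5coil.png

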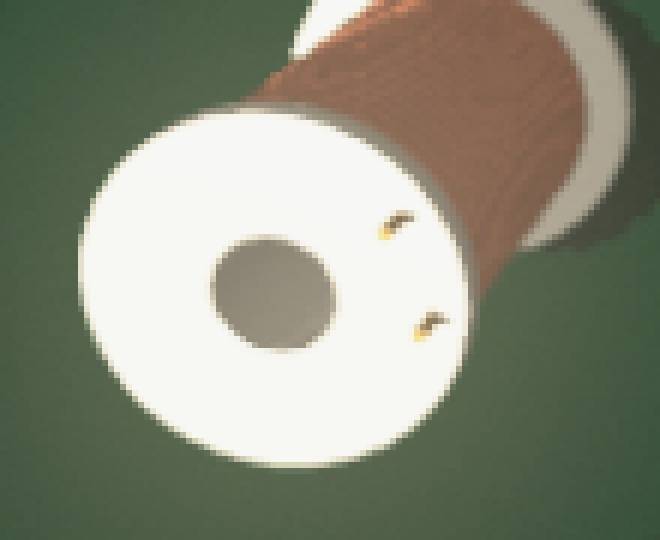

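drive_tool:
  targets:
    - {"x": -1.5, "y": 0.65, "z": -0.3, "ax": 0, "ay": 0, "az": 0, "jaw": 10}
    - {"x": -2.5, "y": 1.1, "z": -0.2, "ax": 0, "ay": 0, "az": 0, "jaw": 10}
    - {"x": -2.5, "y": 1.1, "z": 0, "ax": 0, "ay": 0, "az": 0, "jaw": 10}
    - {"x": -2.5, "y": 1.1, "z": 0, "ax": 0, "ay": 0, "az": 0, "jaw": 10}
    - {"x": -1.5, "y": 0.65, "z": 0, "ax": 0, "ay": 0, "az": 0, "jaw": 10}

```text
time: 5.15
position: [0.478, 0.0165, 0.24]
eef_rot: [[0.392, 0.92, -0.006], [0.92, -0.392, 0.001], [-0.002, -0.006, -1.0]]
ft_force: [-0.3, -0.1, -0.2]
width: 0.0229
```

drive_tool:
  targets:
    - {"x": -1.2, "y": 0.6, "z": 0, "ax": -0.3, "ay": 0.1, "az": 0, "jaw": 10}
    - {"x": -0.9, "y": 0.5, "z": 0, "ax": 0, "ay": 0, "az": 0, "jaw": 10}
    - {"x": 0, "y": 0, "z": 0, "ax": 0, "ay": 0, "az": 0, "jaw": 10}
    - {"x": 0, "y": 0, "z": 0, "ax": 0, "ay": 0, "az": 0, "jaw": 10}

```text
time: 5.55
position: [0.4783, -0.0099, 0.2371]
eef_rot: [[0.396, 0.918, -0.006], [0.918, -0.396, 0.001], [-0.001, -0.006, -1.0]]
ft_force: [0.3, -0.2, 0.7]
width: 0.0228
```

```bash
cat > mv.py <<'E'
import sys
from h import *
def go(tx,ty,tz):
    s=readout.state(); R=s["eef_rot"]; P=s["position"]
    tip=P+R[:,2]*.1036
    w=np.cross(R[:,2],[0,0,-1.]); print("t",round(s["time"],2),"tip",(tip*1000).round(1),"F",s["ft_force"].round(1),"tilt mrad",(1000*R[:2,2]).round(1))
    print("shift cm",(100*((np.array([tx,ty,tz+.1036])-P)@R)).round(2),"turn deg",np.degrees(w@R).round(2))
go(*map(float,sys.argv[1:4]))
E
python3 mv.py .4797 -.0094 .130; python3 look.py 6 wrist; python3 look.py 6 top;python3 look.py 6 scene
python3 - <<'E'
from m1 import *
p=load("wrist6.npz")[0][150:290,250:400]; cv2.imwrite("pics/w6c.png",cv2.resize(p,None,fx=4,fy=4,interpolation=cv2.INTER_NEAREST)[...,::-1])
p=load("scene6.npz")[0][150:260,270:370]; cv2.imwrite("pics/s6c.png",cv2.resize(p,None,fx=5,fy=5,interpolation=cv2.INTER_CUBIC)[...,::-1])
E
```

```text
t 5.55 tip [477.7  -9.7 133.5] F [ 0.3 -0.2  0.7] tilt mrad [-5.7  1.2]
shift cm [0.1  0.11 0.35] turn deg [-0.33  0.07 -0.  ]
5.55 [ 0.47827964 -0.00986995  0.23705776] [[0.3959, 0.9183, -0.0057], [0.9183, -0.3959, 0.0012], [-0.0012, -0.0057, -1.0]] 0.02276249735490413 [ 0.28 -0.15  0.75]
5.6 [ 0.47831865 -0.00973412  0.2370599 ] [[0.3955, 0.9184, -0.0057], [0.9184, -0.3955, 0.001], [-0.0013, -0.0056, -1.0]] 0.023060857534790386 [-0.23  0.88 -0.11]
5.65 [ 0.47839166 -0.00953419  0.23721102] [[0.3951, 0.9186, -0.0054], [0.9186, -0.3951, 0.001], [-0.0012, -0.0053, -1.0]] 0.02279096852849362 [ 0.83 -0.55 -1.61]
```

View pics/w6c.png

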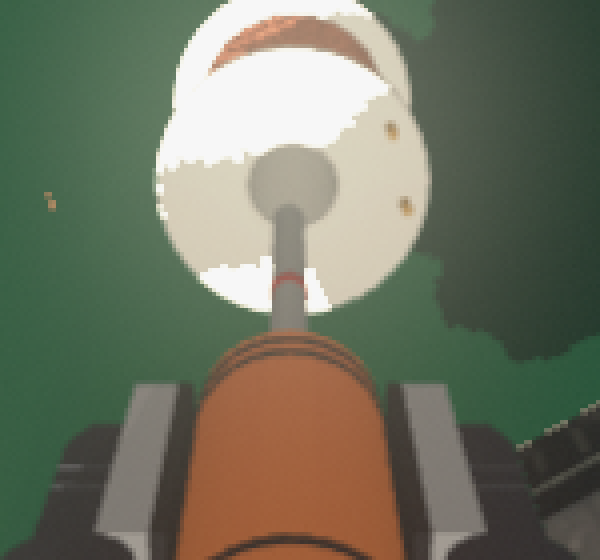

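View pics/s6c.png

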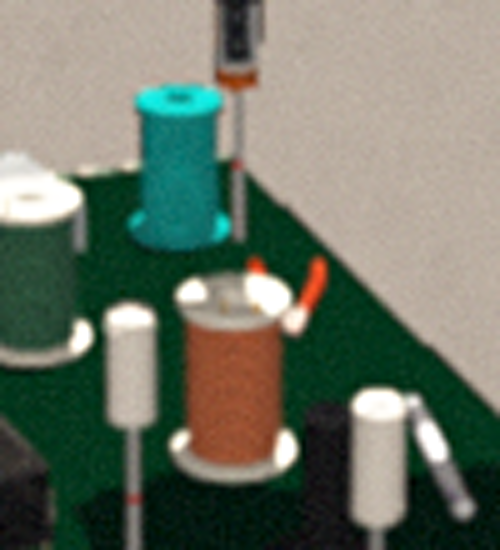

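The rod tip is at about (322,202) and the hole centre at (323,196.5) in the wrist view; the rod is over the hole.

Run:
```python
from m1 import *
p,d,m,z=load("wrist6.npz")
print("hole",onplane(m,323.25,196.5,.1),"tip",onplane(m,322.25,204.8,.1335), "predtip px",proj(m,z["pos"]+z["rot"][:,2]*.1036))
p,d,m,z=load("scene6.npz"); tip=z["pos"]+z["rot"][:,2]*.1036
hsv=cv2.cvtColor(p,cv2.COLOR_RGB2HSV)
print("scene pred tip",proj(m,tip),"hole centre",proj(m,[.4797,-.0094,.1]),"flange edges",proj(m,np.array([.4797,-.0094,.1])+m[3][0]*.031),proj(m,np.array([.4797,-.0094,.1])-m[3][0]*.031))
cop=(hsv[...,0]<15)&(hsv[...,1]>110)
for v in range(216,242,4):
    u=np.where(cop[v,295:340])[0]+295; print(v,u.min(),u.max(),(u.min()+u.max())/2,end=' | ')
zz=.07
print("pred winding centre",proj(m,[.4797,-.0094,.07]))
c=proj(m,[.4797,-.0094,.07]);
for v in (185,190,195): print(v,p[v,310:325].sum(1))
p,d,m,z=load("top6.npz")
cv2.imwrite("pics/t6c.png",cv2.resize(p[150:230,280:380],None,fx=6,fy=6)[...,::-1])
```

```text
hole [ 0.48052679 -0.00962682  0.1       ] tip [ 0.47827212 -0.00959502  0.1335    ] predtip px (np.float64(321.7868758496266), np.float64(204.21047922589312))
scene pred tip (np.float64(317.37570477016095), np.float64(197.46267109480337)) hole centre (np.float64(316.7290802023636), np.float64(208.7040493165226)) flange edges (np.float64(327.85212234158786), np.float64(208.7040493165226)) (np.float64(305.60603806313947), np.float64(208.7040493165226))
216 307 325 316.0 | 220 307 325 316.0 | 224 307 325 316.0 | 228 307 325 316.0 | 232 308 325 316.5 | 236 308 324 316.0 | 240 309 323 316.0 | pred winding centre (np.float64(316.71663725129), np.float64(218.46913364806775))
185 [228 236 219 158  80 114 253 365 315 191 289 458 522 540 523]
190 [248 215 204 165 105 103 240 364 327 147  89  76  92  79 152]
195 [226 240 256 367 456 405 310 360 325 144  69  84  78  94  95]
```

drive_tool:
  targets:
    - {"x": 0.1, "y": 0.15, "z": 0.2, "ax": -0.3, "ay": 0.1, "az": 0, "jaw": 10}
    - {"x": 0, "y": 0, "z": 0.2, "ax": 0, "ay": 0, "az": 0, "jaw": 10}
    - {"x": 0, "y": 0, "z": 0, "ax": 0, "ay": 0, "az": 0, "jaw": 10}

```text
time: 6.0
position: [0.4805, -0.0077, 0.2331]
eef_rot: [[0.393, 0.92, 0.001], [0.92, -0.393, 0.001], [0.001, 0.001, -1.0]]
ft_force: [-0.5, -0.1, -1.5]
width: 0.0233
```

```bash
python3 mv.py .4802 -.0095 .055
```

```text
t 6.0 tip [480.6  -7.6 129.5] F [-0.5 -0.1 -1.5] tilt mrad [1.2 0.6]
shift cm [-0.18  0.04  7.45] turn deg [ 0.05 -0.06 -0.  ]
```

drive_tool:
  targets:
    - {"x": -0.18, "y": 0.04, "z": 0.6, "ax": 0.05, "ay": -0.05, "az": 0, "jaw": 10}
    - {"x": 0, "y": 0, "z": 0.8, "ax": 0, "ay": 0, "az": 0, "jaw": 10}

```text
time: 6.2
position: [0.4808, -0.0093, 0.2193]
eef_rot: [[0.392, 0.92, 0.002], [0.92, -0.392, -0.0], [0.001, 0.002, -1.0]]
ft_force: [0.6, 0.8, -0.7]
width: 0.0229
```

```bash
python3 mv.py .4802 -.0095 .055
```

```text
t 6.2 tip [481.   -9.4 115.7] F [ 0.6  0.8 -0.7] tilt mrad [ 2.  -0.3]
shift cm [-0.04 -0.06  6.07] turn deg [ 0.11 -0.03  0.  ]
```

drive_tool:
  targets:
    - {"x": -0.04, "y": -0.06, "z": 0.6, "ax": 0.1, "ay": 0, "az": 0, "jaw": 10}
    - {"x": 0, "y": 0, "z": 0.6, "ax": 0, "ay": 0, "az": 0, "jaw": 10}

```text
time: 6.4
position: [0.4796, -0.0095, 0.2055]
eef_rot: [[0.392, 0.92, -0.001], [0.92, -0.392, 0.001], [0.0, -0.001, -1.0]]
ft_force: [-0.2, 0.0, 0.4]
width: 0.0229
```

```bash
python3 mv.py .4802 -.0095 .055; python3 look.py 7 wrist
python3 - <<'E'
from m1 import *
p=load("wrist7.npz")[0][150:290,250:400]; cv2.imwrite("pics/w7c.png",cv2.resize(p,None,fx=4,fy=4,interpolation=cv2.INTER_NEAREST)[...,::-1])
E
```

```text
t 6.4 tip [479.5  -9.4 101.9] F [-0.2  0.   0.4] tilt mrad [-0.7  0.6]
shift cm [0.02 0.06 4.69] turn deg [-0.05 -0.02 -0.  ]
6.4 [ 0.47961627 -0.00947466  0.20552473] [[0.3919, 0.92, -0.0007], [0.92, -0.3919, 0.0006], [0.0003, -0.0009, -1.0]] 0.022900283517291984 [-0.23  0.03  0.36]
```

View pics/w7c.png

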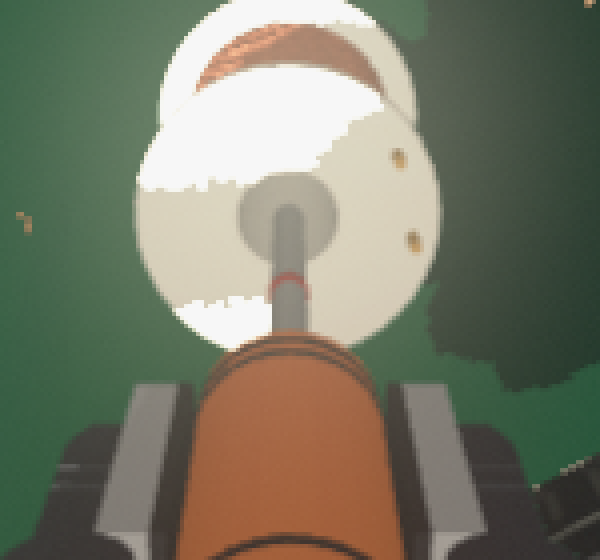

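The tip, near (289,219) in this crop, is level with the top and centred in the hole, whose centre is (288,218). I keep descending toward (0.4797, −0.0094).

drive_tool:
  targets:
    - {"x": 0, "y": 0.02, "z": 0.6, "ax": 0, "ay": 0, "az": 0, "jaw": 10}
    - {"x": 0, "y": 0, "z": 0.6, "ax": 0, "ay": 0, "az": 0, "jaw": 10}

```text
time: 6.65
position: [0.4793, -0.0095, 0.1917]
eef_rot: [[0.392, 0.92, -0.002], [0.92, -0.392, 0.001], [0.0, -0.002, -1.0]]
ft_force: [-0.2, -0.5, -0.9]
width: 0.023
```

```bash
python3 mv.py .4797 -.0094 .055
```

```text
t 6.65 tip [479.1  -9.4  88.1] F [-0.2 -0.5 -0.9] tilt mrad [-2.2  1. ]
shift cm [0.03 0.04 3.31] turn deg [-0.14 -0.   -0.  ]
```

drive_tool:
  targets:
    - {"x": 0.03, "y": 0.04, "z": 0.6, "ax": -0.12, "ay": 0, "az": 0, "jaw": 10}
    - {"x": 0, "y": 0, "z": 0.6, "ax": 0, "ay": 0, "az": 0, "jaw": 10}

```text
time: 6.85
position: [0.4798, -0.0095, 0.1785]
eef_rot: [[0.392, 0.92, -0.0], [0.92, -0.392, 0.0], [-0.0, -0.0, -1.0]]
ft_force: [0.3, -1.4, -0.8]
width: 0.0228
```

```bash
python3 mv.py .4797 -.0094 .055
```

```text
t 6.85 tip [479.8  -9.5  74.9] F [ 0.3 -1.4 -0.8] tilt mrad [-0.1  0. ]
shift cm [ 0.   -0.01  1.99] turn deg [-0.01  0.   -0.  ]
```

drive_tool:
  targets:
    - {"x": 0, "y": 0, "z": 0.6, "ax": 0, "ay": 0, "az": 0, "jaw": 10}
    - {"x": 0, "y": 0, "z": 0.6, "ax": 0, "ay": 0, "az": 0, "jaw": 10}
    - {"x": 0, "y": 0, "z": 0.3, "ax": 0, "ay": 0, "az": 0, "jaw": 10}

```text
time: 7.15
position: [0.4795, -0.0094, 0.1616]
eef_rot: [[0.392, 0.92, -0.001], [0.92, -0.392, 0.0], [-0.0, -0.001, -1.0]]
ft_force: [-1.1, -0.3, 0.2]
width: 0.0229
```

```bash
python3 mv.py .4797 -.0094 .055
```

```text
t 7.15 tip [479.4  -9.3  58. ] F [-1.1 -0.3  0.2] tilt mrad [-0.9  0.2]
shift cm [0.   0.02 0.3 ] turn deg [-0.05  0.01  0.  ]
```

drive_tool:
  targets:
    - {"x": 0, "y": 0.02, "z": 0.2, "ax": -0.05, "ay": 0, "az": 0, "jaw": 10}
    - {"x": 0, "y": 0, "z": 0, "ax": 0, "ay": 0, "az": 0, "jaw": 10}

```text
time: 7.35
position: [0.4794, -0.0094, 0.1589]
eef_rot: [[0.392, 0.92, -0.001], [0.92, -0.392, 0.0], [-0.0, -0.001, -1.0]]
ft_force: [-0.4, 0.1, -0.6]
width: 0.0227
```

```bash
python3 mv.py .4797 -.0094 .055; python3 look.py 8 wrist; python3 look.py 8 scene
python3 - <<'E'
from m1 import *
p=load("wrist8.npz")[0][180:320,240:410]; a=cv2.resize(p,(680,560),interpolation=cv2.INTER_NEAREST); cv2.imwrite("pics/w8c.png",a[...,::-1])
p=load("scene8.npz")[0][150:260,270:370]; cv2.imwrite("pics/s8c.png",cv2.resize(p,None,fx=5,fy=5,interpolation=cv2.INTER_CUBIC)[...,::-1])
E
```

```text
t 7.35 tip [479.3  -9.4  55.3] F [-0.4  0.1 -0.6] tilt mrad [-0.9  0. ]
shift cm [0.01 0.03 0.03] turn deg [-0.05  0.02  0.  ]
7.35 [ 0.47941151 -0.00940527  0.15890967] [[0.3922, 0.9199, -0.0009], [0.9199, -0.3922, 0.0], [-0.0003, -0.0008, -1.0]] 0.022732464124854926 [-0.44  0.11 -0.61]
7.4 [ 0.47950491 -0.00940247  0.15911864] [[0.3922, 0.9199, -0.0006], [0.9199, -0.3922, -0.0], [-0.0003, -0.0006, -1.0]] 0.02299399014955142 [-0.87 -0.33  0.46]
```

View pics/w8c.png

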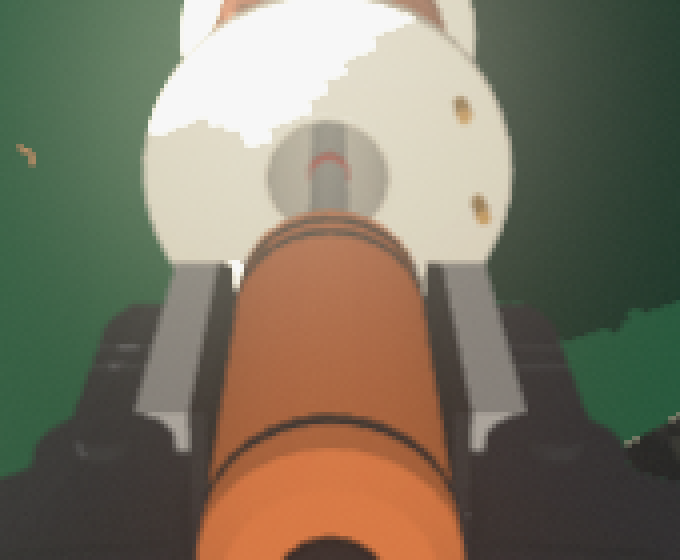

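View pics/s8c.png

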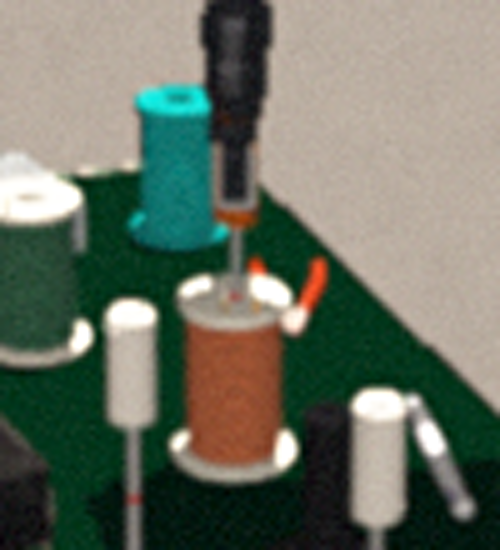

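The red ring sits at the mouth of the hole in both views. In the wrist crop the rod spans x=310–350, centred in the hole at 267–389. I hold here for the reading.

drive_tool:
  targets:
    - {"x": 0, "y": 0.02, "z": 0, "ax": 0, "ay": 0, "az": 0, "jaw": 10}
    - {"x": 0, "y": 0, "z": 0, "ax": 0, "ay": 0, "az": 0, "jaw": 10}
    - {"x": 0, "y": 0, "z": 0, "ax": 0, "ay": 0, "az": 0, "jaw": 10}
    - {"x": 0, "y": 0, "z": 0, "ax": 0, "ay": 0, "az": 0, "jaw": 10}
    - {"x": 0, "y": 0, "z": 0, "ax": 0, "ay": 0, "az": 0, "jaw": 10}

```text
time: 7.95
position: [0.4806, -0.0096, 0.1603]
eef_rot: [[0.392, 0.92, 0.002], [0.92, -0.392, -0.0], [0.0, 0.002, -1.0]]
ft_force: [0.4, 0.7, -0.6]
width: 0.023
```

drive_tool:
  targets:
    - {"x": 0, "y": 0, "z": 0, "ax": 0, "ay": 0, "az": 0, "jaw": 10}
    - {"x": 0, "y": 0, "z": 0, "ax": 0, "ay": 0, "az": 0, "jaw": 10}
    - {"x": 0, "y": 0, "z": 0, "ax": 0, "ay": 0, "az": 0, "jaw": 10}
    - {"x": 0, "y": 0, "z": 0, "ax": 0, "ay": 0, "az": 0, "jaw": 10}
    - {"x": 0, "y": 0, "z": 0, "ax": 0, "ay": 0, "az": 0, "jaw": 10}

```text
time: 8.45
position: [0.4806, -0.0096, 0.1603]
eef_rot: [[0.392, 0.92, 0.002], [0.92, -0.392, -0.0], [0.0, 0.002, -1.0]]
ft_force: [-0.2, -0.0, -0.9]
width: 0.0226
```

```bash
python3 mv.py .4797 -.0094 .055
```

```text
t 8.45 tip [480.7  -9.7  56.7] F [-0.2 -0.  -0.9] tilt mrad [ 1.7 -0.5]
shift cm [-0.01 -0.09  0.17] turn deg [ 0.1  -0.01 -0.  ]
```

drive_tool:
  targets:
    - {"x": 0, "y": -0.03, "z": 0.05, "ax": 0.05, "ay": 0, "az": 0, "jaw": 10}
    - {"x": 0, "y": 0, "z": 0, "ax": 0, "ay": 0, "az": 0, "jaw": 10}
    - {"x": 0, "y": 0, "z": 0, "ax": 0, "ay": 0, "az": 0, "jaw": 10}
    - {"x": 0, "y": 0, "z": 0, "ax": 0, "ay": 0, "az": 0, "jaw": 10}
    - {"x": 0, "y": 0, "z": 0, "ax": 0, "ay": 0, "az": 0, "jaw": 10}

```text
time: 8.95
position: [0.4802, -0.0095, 0.1597]
eef_rot: [[0.392, 0.92, 0.001], [0.92, -0.392, -0.0], [0.0, 0.001, -1.0]]
ft_force: [0.5, 0.8, 0.3]
width: 0.023
```

drive_tool:
  targets:
    - {"x": 0, "y": 0, "z": 0, "ax": 0, "ay": 0, "az": 0, "jaw": 10}
    - {"x": 0, "y": 0, "z": 0, "ax": 0, "ay": 0, "az": 0, "jaw": 10}
    - {"x": 0, "y": 0, "z": 0, "ax": 0, "ay": 0, "az": 0, "jaw": 10}
    - {"x": 0, "y": 0, "z": 0, "ax": 0, "ay": 0, "az": 0, "jaw": 10}
    - {"x": 0, "y": 0, "z": 0, "ax": 0, "ay": 0, "az": 0, "jaw": 10}

```text
time: 9.45
position: [0.4803, -0.0095, 0.1598]
eef_rot: [[0.392, 0.92, 0.001], [0.92, -0.392, -0.0], [0.0, 0.001, -1.0]]
ft_force: [-0.5, 1.3, -0.0]
width: 0.0227
```

drive_tool:
  targets:
    - {"x": 0, "y": 0, "z": 0, "ax": 0, "ay": 0, "az": 0, "jaw": 10}
    - {"x": 0, "y": 0, "z": 0, "ax": 0, "ay": 0, "az": 0, "jaw": 10}
    - {"x": 0, "y": 0, "z": 0, "ax": 0, "ay": 0, "az": 0, "jaw": 10}
    - {"x": 0, "y": 0, "z": 0, "ax": 0, "ay": 0, "az": 0, "jaw": 10}
    - {"x": 0, "y": 0, "z": 0, "ax": 0, "ay": 0, "az": 0, "jaw": 10}

```text
time: 9.95
position: [0.4802, -0.0095, 0.1597]
eef_rot: [[0.392, 0.92, 0.001], [0.92, -0.392, -0.0], [0.0, 0.001, -1.0]]
ft_force: [-0.0, 0.6, -0.1]
width: 0.0231
```

drive_tool:
  targets:
    - {"x": 0, "y": 0, "z": 0, "ax": 0, "ay": 0, "az": 0, "jaw": 10}
    - {"x": 0, "y": 0, "z": 0, "ax": 0, "ay": 0, "az": 0, "jaw": 10}
    - {"x": 0, "y": 0, "z": 0, "ax": 0, "ay": 0, "az": 0, "jaw": 10}
    - {"x": 0, "y": 0, "z": 0, "ax": 0, "ay": 0, "az": 0, "jaw": 10}
    - {"x": 0, "y": 0, "z": 0, "ax": 0, "ay": 0, "az": 0, "jaw": 10}

```text
time: 10.45
position: [0.4802, -0.0095, 0.1597]
eef_rot: [[0.392, 0.92, 0.001], [0.92, -0.392, -0.0], [0.0, 0.001, -1.0]]
ft_force: [-0.6, 0.0, -0.2]
width: 0.0228
```

drive_tool:
  targets:
    - {"x": 0, "y": 0, "z": 0, "ax": 0, "ay": 0, "az": 0, "jaw": 10}
    - {"x": 0, "y": 0, "z": 0, "ax": 0, "ay": 0, "az": 0, "jaw": 10}
    - {"x": 0, "y": 0, "z": 0, "ax": 0, "ay": 0, "az": 0, "jaw": 10}
    - {"x": 0, "y": 0, "z": 0, "ax": 0, "ay": 0, "az": 0, "jaw": 10}
    - {"x": 0, "y": 0, "z": 0, "ax": 0, "ay": 0, "az": 0, "jaw": 10}

```text
time: 10.95
position: [0.4802, -0.0095, 0.1597]
eef_rot: [[0.392, 0.92, 0.001], [0.92, -0.392, -0.0], [0.0, 0.001, -1.0]]
ft_force: [0.1, -0.4, -0.8]
width: 0.0231
```

drive_tool:
  targets:
    - {"x": 0, "y": 0, "z": 0, "ax": 0, "ay": 0, "az": 0, "jaw": 10}
    - {"x": 0, "y": 0, "z": 0, "ax": 0, "ay": 0, "az": 0, "jaw": 10}
    - {"x": 0, "y": 0, "z": 0, "ax": 0, "ay": 0, "az": 0, "jaw": 10}
    - {"x": 0, "y": 0, "z": 0, "ax": 0, "ay": 0, "az": 0, "jaw": 10}
    - {"x": 0, "y": 0, "z": 0, "ax": 0, "ay": 0, "az": 0, "jaw": 10}

```text
time: 11.45
position: [0.4802, -0.0095, 0.1597]
eef_rot: [[0.392, 0.92, 0.001], [0.92, -0.392, -0.0], [0.0, 0.001, -1.0]]
ft_force: [-0.7, 1.0, -0.6]
width: 0.0228
```

drive_tool:
  targets:
    - {"x": 0, "y": 0, "z": 0, "ax": 0, "ay": 0, "az": 0, "jaw": 10}
    - {"x": 0, "y": 0, "z": 0, "ax": 0, "ay": 0, "az": 0, "jaw": 10}
    - {"x": 0, "y": 0, "z": 0, "ax": 0, "ay": 0, "az": 0, "jaw": 10}
    - {"x": 0, "y": 0, "z": 0, "ax": 0, "ay": 0, "az": 0, "jaw": 10}
    - {"x": 0, "y": 0, "z": 0, "ax": 0, "ay": 0, "az": 0, "jaw": 10}

```text
time: 11.95
position: [0.4803, -0.0095, 0.1598]
eef_rot: [[0.392, 0.92, 0.001], [0.92, -0.392, -0.0], [0.0, 0.001, -1.0]]
ft_force: [0.6, 0.5, -1.0]
width: 0.0228
```

```bash
python3 mv.py .4797 -.0094 .055; python3 look.py 9 wrist; python3 look.py 9 top
python3 - <<'E'
from m1 import *
p=load("wrist9.npz")[0][180:320,240:410]; a=cv2.resize(p,(680,560),interpolation=cv2.INTER_NEAREST); cv2.imwrite("pics/w9c.png",a[...,::-1])
E
```

```text
t 11.95 tip [480.4  -9.5  56.2] F [ 0.6  0.5 -1. ] tilt mrad [ 0.8 -0.1]
shift cm [-0.01 -0.06  0.12] turn deg [ 0.05 -0.01 -0.  ]
11.95 [ 0.48027971 -0.0095369   0.15977643] [[0.3922, 0.9199, 0.0008], [0.9199, -0.3922, -0.0001], [0.0002, 0.0008, -1.0]] 0.022751335301737216 [ 0.63  0.49 -1.03]
12.0 [ 0.48026023 -0.0095175   0.15976056] [[0.3922, 0.9199, 0.0008], [0.9199, -0.3922, -0.0001], [0.0002, 0.0007, -1.0]] 0.022881148658691237 [ 0.15  0.18 -0.69]
```

View pics/w9c.png

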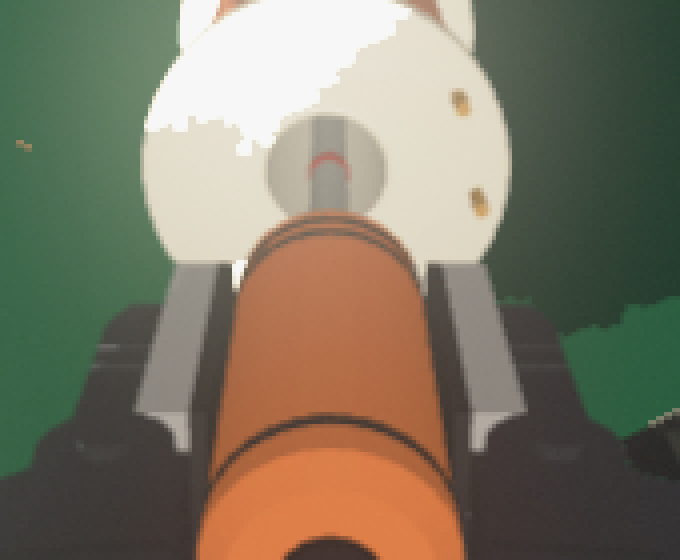

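View pics/top9.png

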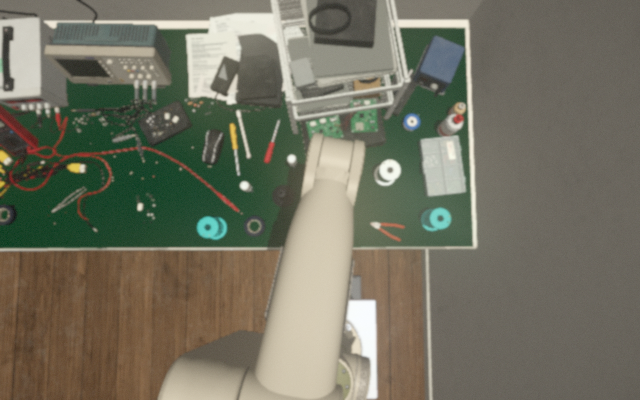

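The ring is still at the mouth, with the rod centred at crop x=330 against the hole's 327. The other things on the bench that the top view shows have not moved. I hand the job in.

```bash
python3 -c "
from rig import workorder
print(workorder.job_done())"
```

```text
the job is handed in; nothing more can be done
None
```

I gripped the orange probe in its stand and lifted it straight up until the rod was clear. I then carried it over the copper coil and lowered the rod in small corrected steps until the red ring was level with the coil's top. I held it there for over 3 s and handed the job in at about 12 s, still gripping it.

**Last checks:**
- **Position:** the tip was within about 1 mm of the hole's axis as measured in the pictures. From the arm's reading it was about 56 mm above the bench, so the ring was within about 1–2 mm of the coil's top.
- **Upright and still:** the tilt was about 1 mrad, and the pose changed by no more than 0.1 mm over the last 3 s.
- **Contact:** wrist force stayed at noise level, about 1–2 N, through the lift, lowering and hold, with no sign of touching either coil.
- **Other things on the bench:** the last top view showed the green coil, side cutters and tape where they started. The arm hid the pen and the copper coil in that view. The copper coil looked unmoved in the last wrist view, but I did not check the pen again at the end.

The cameras disagreed by about 1–2 mm on where the hole was. I went by the wrist view taken with the tip at the hole's mouth.

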